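# Show the pale sausage to the checking camera

### The arm

A 6-joint arm with a two-finger parallel gripper is mounted at the origin on the work surface. World frame = base frame: x ahead of the robot, y to its left, z up, the work surface at z = 0. Lengths are in mm, angles in degrees, forces in N, time in s.
With the tool pointing down it reaches from about 300 to 850 mm from the base axis. Payload 4.2 kg.
Tool frame: the origin (TCP) lies midway between the tips of the shut fingers; the grasp point (between the pads) lies 19 mm behind it; z points along the fingers, y is the direction in which the jaws open and shut (so a half turn about z gives the same grasp; the last joint's range is limited). The gripper opens to 91 mm and grips with 3 to 60 N. Pads are 32 mm wide; open, the fingers measure 118 mm over their backs; the gripper's body (76 mm by 178 mm) begins 60 mm behind the grasp point.
Start: joints at [69.328, 18.312, 89.639, -0, 72.044, -1.146], TCP at [192.192, 541.946, 213.976] pointing down, gripper open.
Joint ranges: [-177.97, 177.97], [-48.28, 115.42], [12.27, 149.76], [-77.06, 257.06], [2.81, 150.46], [-146.56, 146.56]. Speed limits (degrees/s): [147.25, 147.25, 180, 180, 180, 180].

### API

Orientations are given as [roll, pitch, yaw] about the fixed x, y, z axes, in that order (R = Rz(yaw) Ry(pitch) Rx(roll)).
In Python, from workcell import env gives the robot as it stands.
- The arm moves only by the shell command python3 -m jog 'ROWS' [FORCE]. ROWS is JSON, a list of rows, each an object of numbers: "dx", "dy", "dz": the shift along the world's x, y, z in m; "wx", "wy", "wz": the turn, a rotation vector about the world's x, y, z in rad; "grip": the gripper's target within -1 to 1 (shut at 1, half-way at 0, fully open at -1). In form: [{"dx": .., "dy": .., "dz": .., "wx": .., "wy": .., "wz": .., "grip": ..}, ...]. A call has 1 to 10 rows; each row shifts and turns the commanded pose from where the row before left it; what a row does not reach is not made up. A row lasts 1/10 s, in which the tool goes at most 50 mm and 8.59 degrees, less where a joint would pass 70% of its speed; a pose out of reach is approached as far as the arm can. A call with a gripper value outside its range is refused whole. The fingers move at their own pace and stop on an object; FORCE is the grip in N (left out, the last holds). Time passes only in rows, so rows that do not move let the fingers close. It gives the time, the measured TCP pose, the force and the opening at its end, in the units of the state.
- env.state(): the state, without advancing time (a new reading comes with each control period).
- env.grab_frame(name): name is "scene" or "side" or "wrist"; returns the picture (420x560x3 uint8, red, green, blue); there is no depth.
- env.get_calibration(name): a dict with "fx", "fy", "cx", "cy" (pixels), "k1" (the pictures are not rectified: a ray, as slopes to the right and down, at radius r is drawn at 1 + k1 r^2 times it, then the intrinsics apply), "R" (3x3) and "t" (3): a world point X has camera coordinates R X + t. Camera axes: x right, y down, z forward; pixel columns grow to the right and rows downward; lengths in mm; the calibration is good to about 2 mm. A picture is of the moment at which its call begins: read the wrist's pose just before it. get_calibration takes no time and is no camera call; for the wrist camera it gives the pose at the moment of the call.
- env.job_done(): hands the job in, once; it reports no verdict.
The state is a dict: "time_s": time; "qpos": joint angles; "qvel": joint speeds; "effort": joint torques, N m; "ee_pos": TCP position; "ee_rot": TCP orientation; "force": force on the tool from outside, world axes, zero at the start; "torque": the same for the moment, N m; "gripper_width": finger opening in mm.
Only numpy, scipy, OpenCV 4.12 (cv2) and the standard library are available. Lean on these libraries where they do the work, as an engineer would, in place of code of your own. Each camera call takes 0.05 s, during which the arm holds its last target. There are 200 camera calls.

### The job

Start the grill stall's checking camera by pressing its yellow spring pedal right down to its stop and keeping it down for a moment. Then pick the one pale sausage off the grill and hold it up in the air in front of the camera: its middle straight above the centre of the target disc and level with the lens, the sausage horizontal and square across the camera's line of sight. Finish while still holding it there, quite still; do not bump the camera, and leave the brown sausages, mustard jar and paper cup where they are.

Things in the scene. Friction and masses are not known exactly. Their poses are not given: they have to be found in the camera images.
- pedal (a joint): hinge of the yellow treadle (black ribs, 90 x 62 mm) on a dark base plate 120 x 80 x 10 mm. 0 = up, sloping 0.22 rad with its free end highest and nearest the robot; 0.22 rad = level, down on its stop. The hinge is at the far end, 22 mm above the counter. A spring returns it; reaching the stop takes about 6 N at the pad.
- pedal_pad (a point): where to press: on the treadle's top face, 72 mm from the hinge, 18 mm from the free end, midway across; about 42 mm above the counter when up, and 16 mm lower at the stop. x points from the free end to the hinge.
- camera: fixed camera on a stand. Origin on the counter under the centre of its white target disc (radius 45, 6 mm thick, red ring, black line along y). It stands on the +x side and looks level along -x: grey housing 60 x 64 x 52 mm on a post at x = 195 mm, top at 226 mm; black lens, front at x = 140 mm, centre 200 mm up. A flat bar and a round foot (radius 50 mm) join post and disc.
- focus (a point): empty point in the air where the sausage's middle must be: 200 mm above the counter, straight over the centre of the target disc, 140 mm in front of the lens and at its height. Axes as the camera's: x towards the camera along the line of sight, y across it (the way the sausage must lie, either end first), z up.
- pale_sausage: pale cream sausage with tan stripes, on the flat dark grate (95 mm above the counter, rim 3 mm higher) of a steel table grill 270 x 260 mm, beside two brown ones about 80 mm apart. 142 mm long, 32 mm thick, firm, about 120 g; origin under its middle, x along its length, z up; the middle 44 mm is straight along x, the ends bend 9 mm to -y.
- pale_mid (a point): centre of the pale sausage's middle, on its axis, 16 mm above the grate while it lies there; axes as the sausage's.
- brown_sausage_a: dark brown sausage on the grill, to be left there. 142 mm long, 32 mm thick, firm, about 120 g; origin under its middle, x along its length, z up; the middle 44 mm is straight along x, the ends bend 9 mm to -y.
- brown_sausage_b: another dark brown sausage on the grill, to be left there. 142 mm long, 32 mm thick, firm, about 120 g; origin under its middle, x along its length, z up; the middle 44 mm is straight along x, the ends bend 9 mm to -y.
- mustard_jar: yellow jar, diameter 64, height 85 mm, standing on the left beyond the pedal; origin under its centre
- cup: white paper cup, 72 mm wide at the rim, 90 mm high, standing at the right near the robot; origin under its centre
Not all that is in view belongs to the job. There is more than one size of the pale_sausage; the one meant has the size given above.

How it is judged:
By the outcome, as a careful person would: the job done as asked, in the order asked, and still so for the second after the job is handed in, while the arm keeps its last pose, push and grip.
It also fails if it takes over 51 s, if anything falls off the work surface, if the arm or the gripper's body presses on something with over 40 N, if the wrist force passes 120 N, or if a joint passes its speed limit or range.

## Working session

There is one attempt and no reset: what is moved stays moved. The work goes in short steps, Python scripts to look and compute and a shell command to move; the robot and the scene stay as the last step left them, time stands still between calls to the robot, and variables do not carry over. Pictures are saved under pics/ and viewed, about 8 in all and at most 12, crops included, and the job is handed in when it is done.

```bash
mkdir -p pics; cat > h.py <<'E'
import numpy as np, cv2
from workcell import env
def snap(name,fn):
    c=env.get_calibration(name); im=env.grab_frame(name)
    cv2.imwrite('pics/'+fn+'.png',im[:,:,::-1]); np.save('pics/'+fn+'.npy',c,allow_pickle=True); return im,c
def load(fn): return np.load('pics/'+fn+'.npy',allow_pickle=True).item()
def ray(c,u,v):
    d=np.array([(u-c['cx'])/c['fx'],(v-c['cy'])/c['fy']]); s=d.copy()
    for _ in range(20): s=d/(1+c['k1']*(s@s))
    R=np.array(c['R']);t=np.array(c['t'])
    return -R.T@t, R.T@np.array([s[0],s[1],1])
def at(c,u,v,z):
    o,d=ray(c,u,v); return o+d*(z-o[2])/d[2]
def proj(c,X):
    p=np.array(c['R'])@np.array(X)+np.array(c['t']); s=p[:2]/p[2]; s=s*(1+c['k1']*(s@s))
    return np.round([c['fx']*s[0]+c['cx'],c['fy']*s[1]+c['cy']],1)
E
python3 - <<'E'
from h import *
a,_=snap('scene','s0'); b,_=snap('side','d0'); 
for n in 's0','d0':
    c=load(n);print(n,c['fx'],c['k1'],ray(c,280,210))
print(env.state())
E
```

```text
s0 506.07705982911256 -0.17666146552225426 (array([ 1.55711028e+03, -1.05961162e+00,  9.16355240e+02]), array([-0.81134085, -0.02290539, -0.58421937]))
d0 386.4251633504306 -0.034274354488707935 (array([ 133.92215857, -768.77832945, 1084.08543567]), array([ 0.30509221,  0.58598325, -0.75088231]))
{'time_s': 0.1, 'qpos': array([ 6.93271218e+01,  1.83487741e+01,  8.96982144e+01, -1.25487671e-03,
        7.20419116e+01, -1.14542667e+00]), 'qvel': array([-0.1107908 , -0.14889881, -0.16874402,  0.10910007,  0.01032614,
        0.07001549]), 'effort': array([ 3.58045627e-04, -4.13334632e+01, -2.32510900e+01,  7.27578322e-02,
        4.22143936e-02, -5.31575756e-05]), 'ee_pos': array([192.04837452, 541.52492461, 213.20449694]), 'ee_rot': array([-1.79911094e+02, -5.84221704e-04,  1.60472936e+02]), 'force': array([-0.64287475,  0.04584489,  0.35443514]), 'torque': array([ 0.01444099, -0.02911184, -0.03114321]), 'gripper_width': 91.29080456772641}
```

View pics/s0.png

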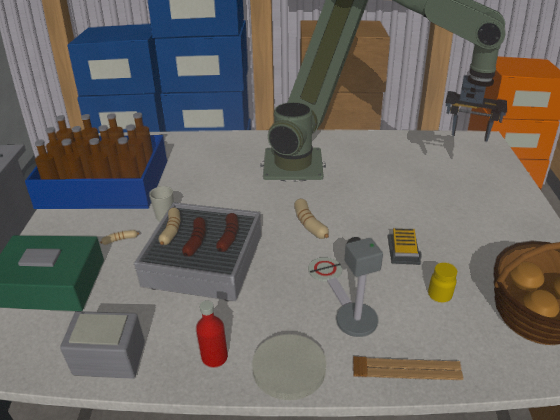

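View pics/d0.png

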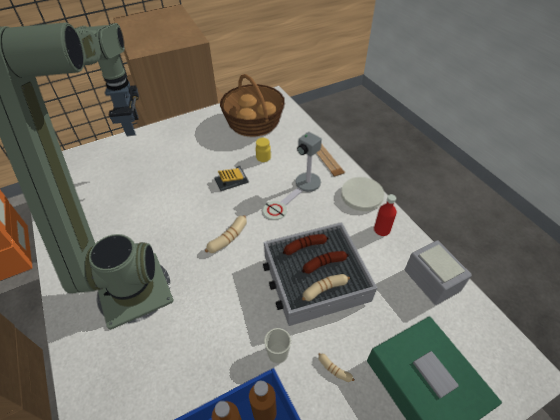

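The scene view shows the grill at about (200,245), with the pale sausage at (171,226). The disc is at (325,268), the camera head at (363,255) and the pedal at (405,244). The side view shows the pale one at (326,287), the disc at (275,210) and the pedal at (231,178). I'll enlarge both.

```bash
python3 - <<'E'
from h import *
def crop(f,x,y,w,h,k): return cv2.resize(cv2.imread('pics/'+f+'.png')[y:y+h,x:x+w],None,fx=k,fy=k,interpolation=cv2.INTER_CUBIC)
a=crop('s0',130,195,100,75,4); b=crop('s0',300,215,130,125,3)
c=crop('d0',205,125,130,100,3); d=crop('d0',265,225,100,75,4)
W=np.zeros((600,800,3),np.uint8)
for im,x,y in((a,0,0),(d,0,300),(cv2.resize(b[:300],None,fx=1,fy=1),405,0),(c[:300],405,300)): 
    im=im[:,:min(395,im.shape[1])] if x else im
    W[y:y+im.shape[0],x:x+im.shape[1]]=im
cv2.imwrite('pics/c1.png',W)
E
```

```text
(no output)
```

View pics/c1.png

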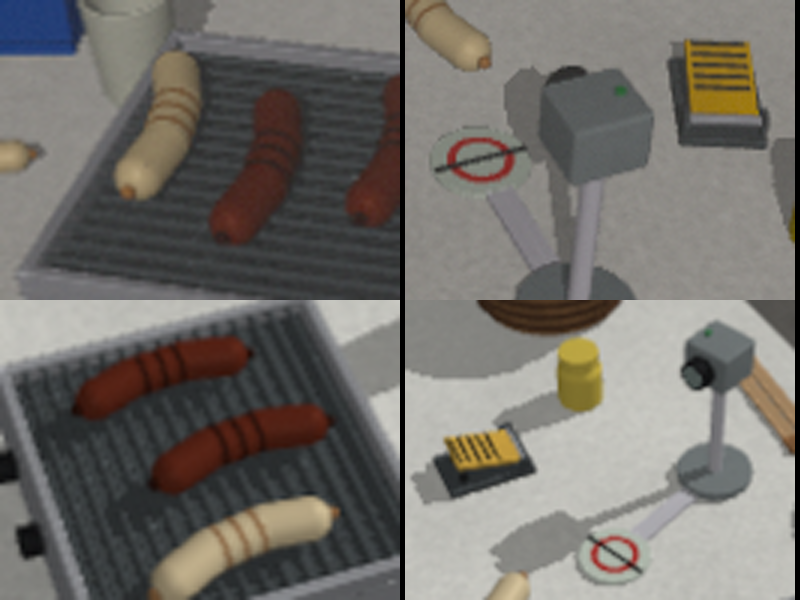

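```bash
python3 - <<'E'
from h import *
np.set_printoptions(precision=1,suppress=True)
S=load('s0');D=load('d0')
sa=lambda x,y:(130+x/4,195+y/4); sb=lambda x,y:(300+(x-405)/3,215+y/3)
dc=lambda x,y:(205+(x-405)/3,125+(y-300)/3); dd=lambda x,y:(265+x/4,225+(y-300)/4)
print('disc',at(S,*sb(480,160),6),at(D,*dc(614,554),6))
print('line S',at(S,*sb(435,172),6),at(S,*sb(527,148),6),'D',at(D,*dc(587,537),6),at(D,*dc(642,573),6))
print('foot',at(D,*dc(714,470),8),at(S,*sb(574,310),8))
print('lens D',at(D,*dc(696,374),200))
print('pale mid',at(S,*sa(172,108),113),at(D,*dd(243,540),118), 'ends S',at(S,*sa(178,58),113),at(S,*sa(130,188),113),'D',at(D,*dd(335,513),111),at(D,*dd(158,590),111))
print('pedal S free',at(S,*sb(685,40),43),at(S,*sb(747,42),43),'hinge',at(S,*sb(690,115),26),at(S,*sb(762,117),26))
print('pedal D free',at(D,*dc(447,440),43),at(D,*dc(458,470),43),'hinge',at(D,*dc(508,432),26),at(D,*dc(522,458),26))
E
```

```text
disc [558.3  87.5   6. ] [555.3  83.4   6. ]
line S [573.9  47.2   6. ] [542.6 130.4   6. ] D [538.5 124.8   6. ] [571.1  39.7   6. ]
foot [738.7 150.3   8. ] [737.8 153.1   8. ]
lens D [694.3 134.6 200. ]
pale mid [ 495.5 -317.1  113. ] [ 507.8 -327.6  118. ] ends S [ 438.3 -323.8  113. ] [ 579.7 -328.4  113. ] D [ 581.2 -336.9  111. ] [ 436.7 -330.3  111. ]
pedal S free [433.6 285.9  43. ] [437.  344.5  43. ] hinge [521.7 278.2  26. ] [525.2 343.5  26. ]
pedal D free [439.5 336.1  43. ] [430.7 276.8  43. ] hinge [522.8 329.3  26. ] [518.5 274.4  26. ]
```

```bash
python3 -m jog '[{"dx":0.0325,"dy":-0.029,"dz":-0.010,"wz":0.0375,"grip":1},{"dx":0.0325,"dy":-0.029,"dz":-0.010,"wz":0.0375,"grip":1},{"dx":0.0325,"dy":-0.029,"dz":-0.010,"wz":0.0375,"grip":1},{"dx":0.0325,"dy":-0.029,"dz":-0.010,"wz":0.0375,"grip":1},{"dx":0.0325,"dy":-0.029,"dz":-0.010,"wz":0.0375,"grip":1},{"dx":0.0325,"dy":-0.029,"dz":-0.010,"wz":0.0375,"grip":1},{"dx":0.0325,"dy":-0.029,"dz":-0.010,"wz":0.0375,"grip":1},{"dx":0.0325,"dy":-0.029,"dz":-0.010,"wz":0.0375,"grip":1},{"grip":1},{"grip":1}]' 20
python3 - <<'E'
from h import *
_,c=snap('wrist','w1'); print(env.state()['ee_pos'],proj(c,[452,310,42]),proj(c,[435,311,43]))
cv2.imwrite('pics/w1b.png',cv2.resize(cv2.imread('pics/w1.png'),None,fx=1.4,fy=1.4))
E
```

```text
[192.09634379 541.59839313 213.31635996] [193.1 399.6] [188.6 391.7]invalid input
```

View pics/w1b.png

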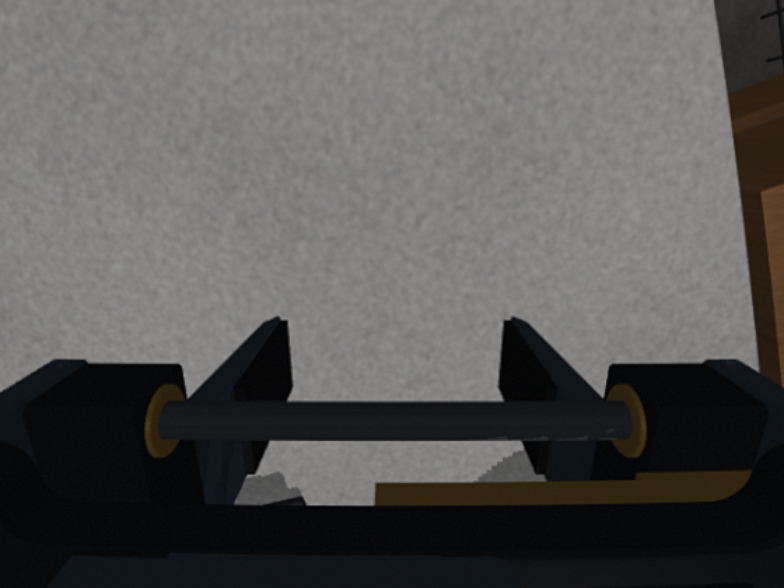

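The jog was refused as invalid input and the arm is still at the start. The wrist view shows only bare counter. I'll retry with full keys in every row.

```bash
python3 -m jog '[{"dx":0.0325,"dy":-0.029,"dz":-0.010,"wx":0,"wy":0,"wz":0.0375,"grip":1},{"dx":0.0325,"dy":-0.029,"dz":-0.010,"wx":0,"wy":0,"wz":0.0375,"grip":1},{"dx":0.0325,"dy":-0.029,"dz":-0.010,"wx":0,"wy":0,"wz":0.0375,"grip":1},{"dx":0.0325,"dy":-0.029,"dz":-0.010,"wx":0,"wy":0,"wz":0.0375,"grip":1},{"dx":0.0325,"dy":-0.029,"dz":-0.010,"wx":0,"wy":0,"wz":0.0375,"grip":1},{"dx":0.0325,"dy":-0.029,"dz":-0.010,"wx":0,"wy":0,"wz":0.0375,"grip":1},{"dx":0.0325,"dy":-0.029,"dz":-0.010,"wx":0,"wy":0,"wz":0.0375,"grip":1},{"dx":0.0325,"dy":-0.029,"dz":-0.010,"wx":0,"wy":0,"wz":0.0375,"grip":1},{"dx":0,"dy":0,"dz":0,"wx":0,"wy":0,"wz":0,"grip":1},{"dx":0,"dy":0,"dz":0,"wx":0,"wy":0,"wz":0,"grip":1}]' 20
```

```text
time_s: 1.15
ee_pos: [452.3, 309.3, 133.5]
ee_rot: [-180.0, -0.1, 177.5]
force: [-0.3, -0.0, 0.5]
gripper_width: 13.9
```

```bash
python3 -m jog '[{"dx":0,"dy":0,"dz":-0.025,"wx":0,"wy":0,"wz":0,"grip":1},{"dx":0,"dy":0,"dz":-0.025,"wx":0,"wy":0,"wz":0,"grip":1},{"dx":0,"dy":0,"dz":-0.025,"wx":0,"wy":0,"wz":0,"grip":1},{"dx":0,"dy":0,"dz":0,"wx":0,"wy":0,"wz":0,"grip":1},{"dx":0,"dy":0,"dz":0,"wx":0,"wy":0,"wz":0,"grip":1}]'
python3 - <<'E'
from h import *
_,c=snap('wrist','w2'); snap('side','d2');snap('scene','s2')
print(env.state()['ee_pos'],proj(c,[452,310,42]))
f=lambda n,x,y:cv2.resize(cv2.imread(f'pics/{n}.png')[y:y+75,x:x+100],(400,300),interpolation=cv2.INTER_CUBIC)
W=np.hstack([f('s2',355,200),f('d2',180,135)])
W=np.vstack([W,np.hstack([cv2.resize(cv2.imread('pics/w2.png'),(400,300)),np.zeros((300,400,3),np.uint8)])])
cv2.imwrite('pics/c2.png',W)
E
```

```text
time_s: 1.65
ee_pos: [451.6, 311.0, 59.5]
ee_rot: [180.0, -0.0, 177.7]
force: [-0.5, 1.1, 0.2]
gripper_width: 0.6
[452.83573093 311.00621029  60.58907207] [281.5 240.8]
```

View pics/c2.png

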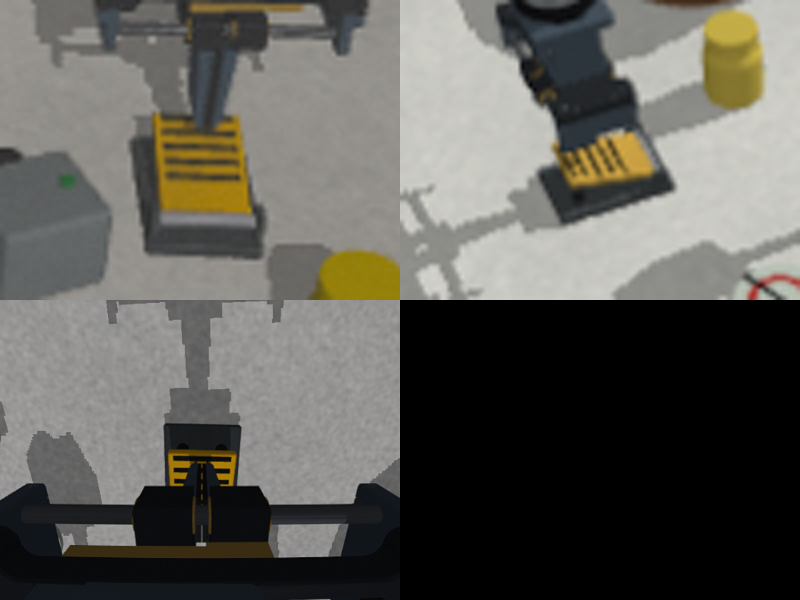

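The tip is centred over the treadle at wrist-picture position (201,465), near the free end. Pressing now.

```bash
python3 -m jog '[{"dx":0,"dy":0,"dz":-0.012,"wx":0,"wy":0,"wz":0,"grip":1},{"dx":0,"dy":0,"dz":-0.007,"wx":0,"wy":0,"wz":0,"grip":1},{"dx":0,"dy":0,"dz":-0.005,"wx":0,"wy":0,"wz":0,"grip":1},{"dx":0,"dy":0,"dz":-0.005,"wx":0,"wy":0,"wz":0,"grip":1},{"dx":0,"dy":0,"dz":-0.003,"wx":0,"wy":0,"wz":0,"grip":1},{"dx":0,"dy":0,"dz":0,"wx":0,"wy":0,"wz":0,"grip":1}]'; python3 -m jog '[{"dx":0,"dy":0,"dz":-0.002,"wx":0,"wy":0,"wz":0,"grip":1},{"dx":0,"dy":0,"dz":0,"wx":0,"wy":0,"wz":0,"grip":1}]'
```

```text
time_s: 2.4
ee_pos: [451.4, 309.9, 26.6]
ee_rot: [-180.0, -0.1, 177.6]
force: [-3.5, 1.8, 4.4]
gripper_width: 0.5
time_s: 2.6
ee_pos: [451.5, 309.9, 26.1]
ee_rot: [-180.0, -0.1, 177.7]
force: [-5.7, -0.3, 12.3]
gripper_width: 0.3
```

```bash
python3 -m jog '[{"dx":0,"dy":0,"dz":-0.0015,"wx":0,"wy":0,"wz":0,"grip":1},{"dx":0,"dy":0,"dz":0,"wx":0,"wy":0,"wz":0,"grip":1},{"dx":0,"dy":0,"dz":0,"wx":0,"wy":0,"wz":0,"grip":1},{"dx":0,"dy":0,"dz":0,"wx":0,"wy":0,"wz":0,"grip":1},{"dx":0,"dy":0,"dz":0,"wx":0,"wy":0,"wz":0,"grip":1},{"dx":0,"dy":0,"dz":0,"wx":0,"wy":0,"wz":0,"grip":1},{"dx":0,"dy":0,"dz":0,"wx":0,"wy":0,"wz":0,"grip":1},{"dx":0,"dy":0,"dz":0,"wx":0,"wy":0,"wz":0,"grip":1},{"dx":0,"dy":0,"dz":0,"wx":0,"wy":0,"wz":0,"grip":1},{"dx":0,"dy":0,"dz":0,"wx":0,"wy":0,"wz":0,"grip":1}]'
python3 - <<'E'
from h import *
snap('scene','s3');snap('side','d3')
f=lambda n,x,y:cv2.resize(cv2.imread(f'pics/{n}.png')[y:y+75,x:x+100],(400,300),interpolation=cv2.INTER_CUBIC)
cv2.imwrite('pics/c3.png',np.hstack([f('s3',355,200),f('d3',180,135)]))
E
```

```text
time_s: 3.6
ee_pos: [451.5, 309.9, 25.8]
ee_rot: [180.0, -0.0, 177.7]
force: [-8.5, -2.3, 21.2]
gripper_width: 0.6
```

View pics/c3.png

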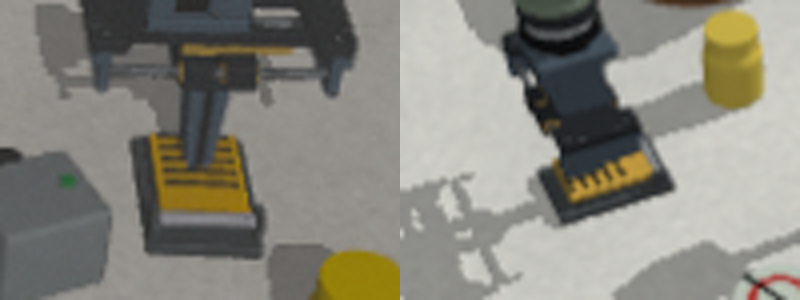

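The treadle is level on its base and the 21 N reading confirms it's on the stop. Lifting and heading for the grill.

```bash
python3 -m jog '[{"dx":0,"dy":0,"dz":0.03,"wx":0,"wy":0,"wz":0,"grip":1},{"dx":0,"dy":0,"dz":0.045,"wx":0,"wy":0,"wz":0,"grip":1},{"dx":0,"dy":0,"dz":0.045,"wx":0,"wy":0,"wz":0,"grip":1},{"dx":0,"dy":-0.02,"dz":0.04,"wx":0,"wy":0,"wz":0,"grip":1},{"dx":0,"dy":-0.045,"dz":0.015,"wx":0,"wy":0,"wz":0,"grip":-0.3},{"dx":0,"dy":-0.045,"dz":0.015,"wx":0,"wy":0,"wz":0,"grip":-0.3},{"dx":0.004,"dy":-0.045,"dz":0,"wx":0,"wy":0,"wz":0,"grip":-0.3},{"dx":0.004,"dy":-0.045,"dz":0,"wx":0,"wy":0,"wz":0,"grip":-0.3},{"dx":0.004,"dy":-0.045,"dz":0,"wx":0,"wy":0,"wz":0,"grip":-0.3},{"dx":0.004,"dy":-0.045,"dz":0,"wx":0,"wy":0,"wz":0,"grip":-0.3}]'
python3 -m jog '[{"dx":0.004,"dy":-0.045,"dz":0,"wx":0,"wy":0,"wz":0,"grip":-0.3},{"dx":0.004,"dy":-0.045,"dz":0,"wx":0,"wy":0,"wz":0,"grip":-0.3},{"dx":0.004,"dy":-0.045,"dz":0,"wx":0,"wy":0,"wz":0,"grip":-0.3},{"dx":0.004,"dy":-0.045,"dz":0,"wx":0,"wy":0,"wz":0,"grip":-0.3},{"dx":0.004,"dy":-0.045,"dz":0,"wx":0,"wy":0,"wz":0,"grip":-0.3},{"dx":0.004,"dy":-0.045,"dz":0,"wx":0,"wy":0,"wz":0,"grip":-0.3},{"dx":0.004,"dy":-0.045,"dz":0,"wx":0,"wy":0,"wz":0,"grip":-0.3},{"dx":0.006,"dy":-0.027,"dz":0,"wx":0,"wy":0,"wz":0,"grip":-0.3},{"dx":0,"dy":0,"dz":0,"wx":0,"wy":0,"wz":0,"grip":-0.3},{"dx":0,"dy":0,"dz":0,"wx":0,"wy":0,"wz":0,"grip":-0.3}]'
python3 - <<'E'
from h import *
im,c=snap('wrist','w4'); print(env.state()['ee_pos'],proj(c,[503,-322,111]))
cv2.imwrite('pics/w4b.png',cv2.resize(cv2.imread('pics/w4.png'),None,fx=1.4,fy=1.4))
E
```

```text
time_s: 4.7
ee_pos: [468.3, 17.6, 213.3]
ee_rot: [-179.9, 0.1, 177.7]
force: [0.5, -0.2, 0.5]
gripper_width: 45.5
time_s: 5.7
ee_pos: [501.7, -322.6, 212.5]
ee_rot: [180.0, -0.1, 177.6]
force: [-0.3, -0.2, -0.3]
gripper_width: 59.2
[ 501.76962708 -321.74647807  212.84983436] [283.4 204.6]
```

View pics/w4b.png

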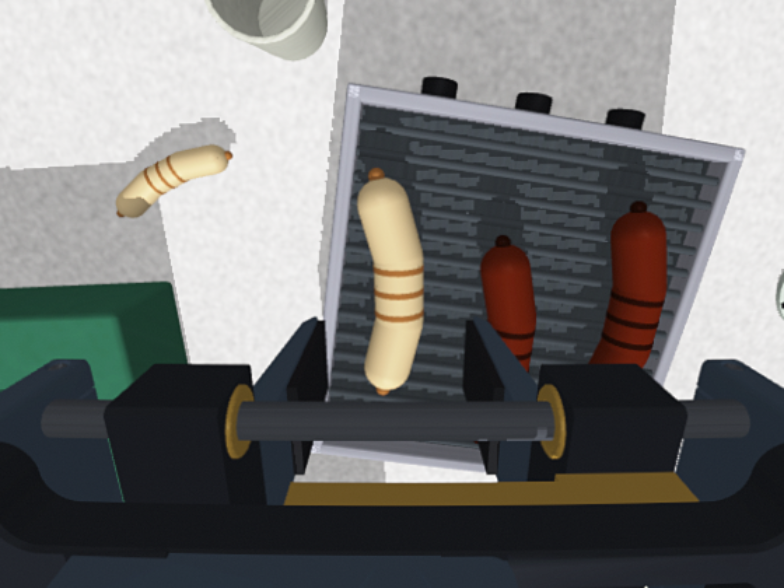

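```bash
python3 - <<'E'
from h import *
c=load('w4'); np.set_printoptions(precision=1,suppress=True)
for n,u,v,z in [('mid edges L',375,297,111),('R',424,295,111),('mid top',399.5,296,126),('mid axis',399.5,296,111),('str1',398,271,126),('str3',399.5,318,126),('tip1',376,174,111),('tip2',383,392,111),('rim left',335,295,98),('brown L',487,300,111)]:
    print(n,at(c,u/1.4,v/1.4,z))
E
```

```text
mid edges L [ 509.7 -336.7  111. ]
R [ 509.7 -304.2  111. ]
mid top [ 504.7 -320.4  126. ]
mid axis [ 509.7 -320.5  111. ]
str1 [ 488.5 -320.7  126. ]
str3 [ 519.4 -321.   126. ]
tip1 [ 430.7 -331.7  111. ]
tip2 [ 581.2 -335.   111. ]
rim left [ 511.4 -365.2   98. ]
brown L [ 515.  -262.4  111. ]
```

```bash
python3 -m jog '[{"dx":0.003,"dy":0.0015,"dz":-0.03,"wx":0,"wy":0,"wz":0.015,"grip":-0.1},{"dx":0,"dy":0,"dz":-0.03,"wx":0,"wy":0,"wz":0,"grip":-0.1},{"dx":0,"dy":0,"dz":-0.02,"wx":0,"wy":0,"wz":0,"grip":-0.1},{"dx":0,"dy":0,"dz":-0.015,"wx":0,"wy":0,"wz":0,"grip":-0.1},{"dx":0,"dy":0,"dz":-0.01,"wx":0,"wy":0,"wz":0,"grip":-0.1},{"dx":0,"dy":0,"dz":-0.01,"wx":0,"wy":0,"wz":0,"grip":-0.1},{"dx":0,"dy":0,"dz":0,"wx":0,"wy":0,"wz":0,"grip":-0.1},{"dx":0,"dy":0,"dz":0,"wx":0,"wy":0,"wz":0,"grip":-0.1}]'
```

```text
time_s: 6.55
ee_pos: [505.5, -320.5, 99.0]
ee_rot: [-180.0, 0.0, 178.5]
force: [-0.3, -0.3, 0.7]
gripper_width: 50.6
```

```bash
python3 -m jog '[{"dx":0,"dy":0,"dz":0,"wx":0,"wy":0,"wz":0,"grip":1},{"dx":0,"dy":0,"dz":0,"wx":0,"wy":0,"wz":0,"grip":1},{"dx":0,"dy":0,"dz":0,"wx":0,"wy":0,"wz":0,"grip":1},{"dx":0,"dy":0,"dz":0,"wx":0,"wy":0,"wz":0,"grip":1},{"dx":0,"dy":0,"dz":0,"wx":0,"wy":0,"wz":0,"grip":1},{"dx":0,"dy":0,"dz":0,"wx":0,"wy":0,"wz":0,"grip":1}]' 25 && python3 -m jog '[{"dx":0,"dy":0,"dz":0.005,"wx":0,"wy":0,"wz":0,"grip":1},{"dx":0,"dy":0,"dz":0.01,"wx":0,"wy":0,"wz":0,"grip":1},{"dx":0,"dy":0,"dz":0.02,"wx":0,"wy":0,"wz":0,"grip":1},{"dx":0,"dy":0,"dz":0.03,"wx":0,"wy":0,"wz":0,"grip":1},{"dx":0,"dy":0,"dz":0.03,"wx":0,"wy":0,"wz":0,"grip":1},{"dx":0,"dy":0,"dz":0.03,"wx":0,"wy":0,"wz":0,"grip":1},{"dx":0,"dy":0,"dz":0.02,"wx":0,"wy":0,"wz":0,"grip":1},{"dx":0,"dy":0,"dz":0.01,"wx":0,"wy":0,"wz":0,"grip":1},{"dx":0,"dy":0,"dz":0,"wx":0,"wy":0,"wz":0,"grip":1},{"dx":0,"dy":0,"dz":0,"wx":0,"wy":0,"wz":0,"grip":1}]'
```

```text
time_s: 7.15
ee_pos: [505.5, -320.8, 99.1]
ee_rot: [-180.0, 0.1, 178.5]
force: [-1.1, 0.0, 4.3]
gripper_width: 31.6
time_s: 8.15
ee_pos: [504.7, -320.2, 252.4]
ee_rot: [179.9, -0.1, 178.5]
force: [-0.1, -0.9, -0.8]
gripper_width: 31.6
```

```bash
python3 -m jog '[{"dx":0,"dy":0.01,"dz":0,"wx":0,"wy":0,"wz":-0.03,"grip":1},{"dx":0,"dy":0.02,"dz":0,"wx":0,"wy":0,"wz":-0.06,"grip":1},{"dx":0.004,"dy":0.03,"dz":0,"wx":0,"wy":0,"wz":-0.08,"grip":1},{"dx":0.004,"dy":0.03,"dz":0,"wx":0,"wy":0,"wz":-0.08,"grip":1},{"dx":0.004,"dy":0.03,"dz":0,"wx":0,"wy":0,"wz":-0.08,"grip":1},{"dx":0.004,"dy":0.03,"dz":0,"wx":0,"wy":0,"wz":-0.08,"grip":1},{"dx":0.004,"dy":0.03,"dz":0,"wx":0,"wy":0,"wz":-0.08,"grip":1},{"dx":0.004,"dy":0.03,"dz":0,"wx":0,"wy":0,"wz":-0.08,"grip":1},{"dx":0.004,"dy":0.03,"dz":0,"wx":0,"wy":0,"wz":-0.08,"grip":1},{"dx":0.004,"dy":0.03,"dz":0,"wx":0,"wy":0,"wz":-0.08,"grip":1}]'
python3 -m jog '[{"dx":0.004,"dy":0.03,"dz":0,"wx":0,"wy":0,"wz":-0.08,"grip":1},{"dx":0.004,"dy":0.03,"dz":0,"wx":0,"wy":0,"wz":-0.08,"grip":1},{"dx":0.004,"dy":0.03,"dz":0,"wx":0,"wy":0,"wz":-0.08,"grip":1},{"dx":0.004,"dy":0.02,"dz":0,"wx":0,"wy":0,"wz":-0.08,"grip":1},{"dx":0.004,"dy":0.016,"dz":0,"wx":0,"wy":0,"wz":-0.08,"grip":1},{"dx":0,"dy":0.01,"dz":0,"wx":0,"wy":0,"wz":-0.06,"grip":1},{"dx":0,"dy":0,"dz":0,"wx":0,"wy":0,"wz":-0.08,"grip":1},{"dx":0,"dy":0,"dz":0,"wx":0,"wy":0,"wz":0,"grip":1},{"dx":0,"dy":0,"dz":0,"wx":0,"wy":0,"wz":0,"grip":1}]'
```

```text
time_s: 9.15
ee_pos: [536.4, -49.2, 251.7]
ee_rot: [-179.9, -0.2, 136.5]
force: [0.3, 0.2, -0.3]
gripper_width: 31.3
time_s: 10.05
ee_pos: [556.7, 85.3, 252.3]
ee_rot: [-179.9, -0.0, 105.8]
force: [0.9, -0.1, -0.6]
gripper_width: 31.5
```

```bash
python3 -m jog '[{"dx":0,"dy":0,"dz":-0.01,"wx":0,"wy":0,"wz":0.04,"grip":1},{"dx":0,"dy":0,"dz":-0.02,"wx":0,"wy":0,"wz":0.039,"grip":1},{"dx":0,"dy":0,"dz":-0.02,"wx":0,"wy":0,"wz":0,"grip":1},{"dx":0,"dy":0,"dz":-0.01,"wx":0,"wy":0,"wz":0,"grip":1},{"dx":0,"dy":0,"dz":-0.004,"wx":0,"wy":0,"wz":0,"grip":1},{"dx":0,"dy":0,"dz":0,"wx":0,"wy":0,"wz":0,"grip":1},{"dx":0,"dy":0,"dz":0,"wx":0,"wy":0,"wz":0,"grip":1},{"dx":0,"dy":0,"dz":0,"wx":0,"wy":0,"wz":0,"grip":1}]'
python3 - <<'E'
from h import *
for n,f in(('scene','s5'),('side','d5'),('wrist','w5')): snap(n,f)
s=env.state();print(s['ee_pos'],s['ee_rot'])
f=lambda n,x,y,k:cv2.resize(cv2.imread(f'pics/{n}.png')[y:y+int(300/k),x:x+int(400/k)],(400,300),interpolation=cv2.INTER_CUBIC)
W=np.vstack([np.hstack([f('s5',285,195,3),f('d5',230,110,4)]),np.hstack([cv2.resize(cv2.imread('pics/w5.png'),(400,300)),f('s5',130,195,4)])])
cv2.imwrite('pics/c5.png',W)
E
```

```text
time_s: 10.85
ee_pos: [557.8, 85.5, 190.4]
ee_rot: [179.9, 0.0, 110.3]
force: [-0.9, -0.2, -1.2]
gripper_width: 31.6
[557.46303808  85.48991466 190.030998  ] [1.79934229e+02 1.42868291e-02 1.10286958e+02]
```

View pics/c5.png

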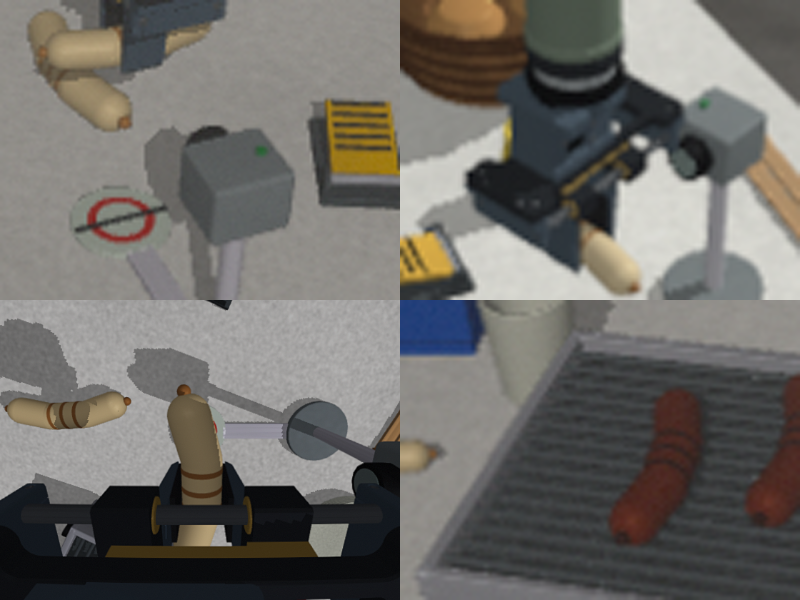

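```bash
python3 - <<'E'
from h import *
np.set_printoptions(precision=1,suppress=True)
S=load('s5');D=load('d5');w=load('w5')
a=np.radians(20.3); n=np.array([np.cos(a),np.sin(a),0]); y=np.array([-n[1],n[0],0]); C=np.array([557,85.5,0])
def pl(c,u,v,off):
    o,d=ray(c,u,v); p=o+d*((off-(o-C)@n)/(d@n)); return (p-C)@y,p[2]
print('tipA S',pl(S,285+40/3,195+52/3,-11),'tipB S',pl(S,285+212/3,195+30/3,-11),'tipA D',pl(D,230+232/4,110+290/4,-11))
print('expected mid px in wrist crop', [ (proj(w,C+[0,0,z]+y*s)) for z,s in((200,0),(216,-15.5),(216,0),(216,15.5))])
print('tips expected S',[proj(S,C+[0,0,200]+y*s-11*n) for s in(-74,74)])
im=cv2.imread('pics/w5.png')[100:400,180:380]
L=cv2.resize(im,(400,600),interpolation=cv2.INTER_CUBIC)
R=cv2.resize(cv2.imread('pics/s5.png')[190:265,290:365],(400,400),interpolation=cv2.INTER_CUBIC)
W=np.zeros((600,800,3),np.uint8);W[:,:400]=cv2.convertScaleAbs(L,alpha=1.6,beta=20);W[:400,400:]=R
cv2.imwrite('pics/c6.png',W)
E
```

```text
tipA S (np.float64(-70.94131664880028), np.float64(199.4904917806184)) tipB S (np.float64(83.57913994835293), np.float64(182.98515624584104)) tipA D (np.float64(-72.31164930007411), np.float64(200.03339805583641))
expected mid px in wrist crop [array([280.3, 259. ]), array([280.3, 298.4]), array([280.2, 273.1]), array([280.1, 246.1])]
tips expected S [array([297.1, 212.4]), array([352.7, 200.2])]
```

View pics/c6.png

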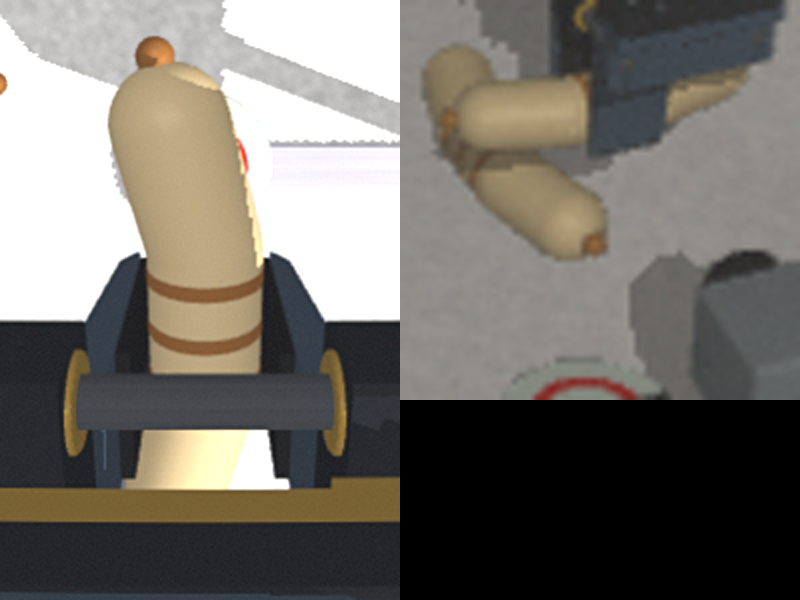

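```bash
python3 - <<'E'
from h import *
S=load('s5'); a=np.radians(20.3); n=np.array([np.cos(a),np.sin(a),0]); y=np.array([-n[1],n[0],0]); C=np.array([557,85.5,200])
v=ray(S,325,205)[1]; v/=np.linalg.norm(v)
im=cv2.resize(cv2.imread('pics/s5.png')[190:240,290:365],(750,500),interpolation=cv2.INTER_CUBIC)
for th,col in((0,(0,255,0)),(3,(0,0,255))):
  t=np.radians(th)
  for s in range(-70,71,5):
    off=-9*max(0,(abs(s)-22)/49)**1.3
    r=16*np.sqrt(max(0,1-max(0,(abs(s)-55)/16)**2))
    p=C+s*(y*np.cos(t)-np.array([0,0,np.sin(t)]))+off*n
    perp=np.cross(y,v); perp/=np.linalg.norm(perp); perp*=-np.sign(perp[2])
    for k in(1,-1):
      q=(proj(S,p+k*r*perp)-[290,190]+.5)*10; cv2.circle(im,tuple(int(i) for i in q),3,col,-1)
cv2.imwrite('pics/c7.png',im)
E
```

```text
(no output)
```

View pics/c7.png

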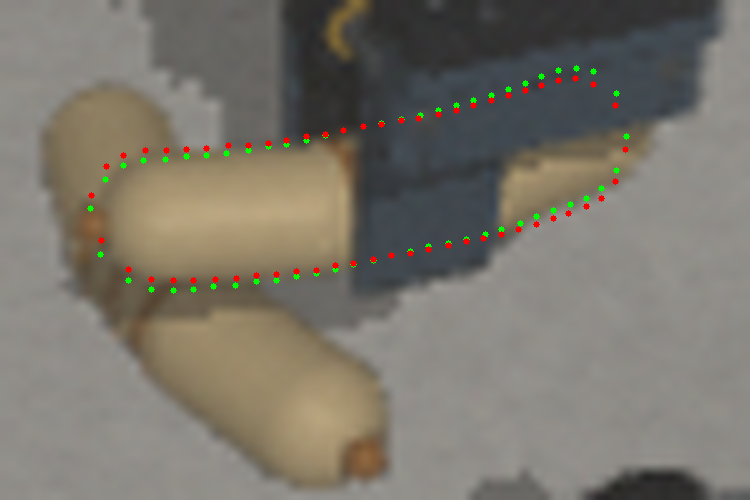

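```bash
python3 - <<'E'
from h import *
w=load('w5');S=load('s5');D=load('d5'); a=np.radians(20.3); n=np.array([np.cos(a),np.sin(a),0]); y=np.array([-n[1],n[0],0]); C=np.array([557.5,85.5,202])
print('wrist cam rel C',[round(float(q)) for q in ((ray(w,280,210)[0]-C)@n,(ray(w,280,210)[0]-C)@y,(ray(w,280,210)[0]-C)[2])])
for th in(-4,-2,0,2,4):
  t=np.radians(th); e=y*np.cos(t)-np.array([0,0,np.sin(t)])
  print(th,'B wrist',proj(w,C+75*e-11*n),'S',proj(S,C+75*e-11*n),'A S',proj(S,C-75*e-11*n),'A D',proj(D,C-75*e-11*n))
print('seen: B wrist (257,119 top), S B~(354.5,203), A S ~(298.5,212), A D (288.3,182.3)')
E
```

```text
wrist cam rel C [0, 82, 159]
-4 B wrist [258.1 126.1] S [353.2 197.8] A S [296.8 213.7] A D [288.7 183.5]
-2 B wrist [258.5 125.6] S [353.2 198.7] A S [296.8 212.8] A D [288.7 183. ]
0 B wrist [258.8 125.2] S [353.1 199.6] A S [296.8 212. ] A D [288.8 182.4]
2 B wrist [259.2 125.1] S [353.  200.4] A S [296.8 211.1] A D [288.8 181.8]
4 B wrist [259.6 125.1] S [352.9 201.3] A S [296.8 210.2] A D [288.7 181.2]
seen: B wrist (257,119 top), S B~(354.5,203), A S ~(298.5,212), A D (288.3,182.3)
```

The held end's tip, at (298,212) in the scene view and (288,182) in the side view, matches a level sausage. The wrist stripes sit within about 1 mm of the expected middle. Height is about 2 mm high, so I'll trim it, let it settle and hand in.

```bash
python3 -m jog '[{"dx":0,"dy":0,"dz":-0.002,"wx":0,"wy":0,"wz":0,"grip":1},{"dx":0,"dy":0,"dz":0,"wx":0,"wy":0,"wz":0,"grip":1},{"dx":0,"dy":0,"dz":0,"wx":0,"wy":0,"wz":0,"grip":1},{"dx":0,"dy":0,"dz":0,"wx":0,"wy":0,"wz":0,"grip":1},{"dx":0,"dy":0,"dz":0,"wx":0,"wy":0,"wz":0,"grip":1},{"dx":0,"dy":0,"dz":0,"wx":0,"wy":0,"wz":0,"grip":1},{"dx":0,"dy":0,"dz":0,"wx":0,"wy":0,"wz":0,"grip":1},{"dx":0,"dy":0,"dz":0,"wx":0,"wy":0,"wz":0,"grip":1},{"dx":0,"dy":0,"dz":0,"wx":0,"wy":0,"wz":0,"grip":1},{"dx":0,"dy":0,"dz":0,"wx":0,"wy":0,"wz":0,"grip":1}]' && python3 -c "
from workcell import env
print(abs(env.state()['qvel']).max()); env.job_done()"
```

```text
time_s: 12.0
ee_pos: [557.2, 85.4, 187.5]
ee_rot: [180.0, -0.0, 110.3]
force: [0.5, 0.8, -1.5]
gripper_width: 31.8
0.12307450265677111
the job is handed in; nothing more can be done
```

I pressed the pedal down to its stop, then picked the pale sausage off the grill and handed in at 12 s while holding it at the focus point. No verdict comes back, so this rests on my own checks.

- **Pedal:** I held it down for about 1 s. The tip stopped at 26 mm, the push rose to 21 N, and the pictures showed the treadle level.
- **Hold at hand-in:** The sausage's middle is at about (557, 85.5, 200), with its length within about 1° of square to the line of sight. The gripper read 31.8 mm on the 32 mm sausage, and the arm was still.
- **Other objects:** I steered clear of the camera, brown sausages, jar and cup. No unexpected force showed, but I took no pictures after the final 2 mm lowering.
- **Disagreements:**
  - The scene view put the held sausage about 3 mm further along +y than the side and wrist views. It put the disc off in the same direction, so I treated this as calibration error.
  - The far end was partly hidden, so I know the sausage is level only to about 2°.
- **Refused move:** My first move command was rejected for missing keys, and the arm did not move.

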